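# Square two boxes into the corner fence and shut its gate

## Task

Line up the two flat boxes of lens tissues in the metal corner fence so that they can be banded together: slide one box fully home into the fence's inner corner, touching both rails, then slide the other one along the long rail until it is flat against the first, with their long sides together and square to the fence. Finally swing the small gate shut behind them. Keep the boxes flat on the desk, leave the gate open until both boxes are in, and do not disturb the dish, the vial and the round specimen standing about.

Things in the scene. Friction and masses are not known exactly. Their poses are not given: they have to be found in the camera images.
- fence: L-shaped aluminium fence fixed on the desk, rails 20 mm high, 14 mm thick. Origin: the inner corner of the rails, at desk level. Long rail: inner face is the plane y = 0, 145 mm from the corner along -x (roughly towards the robot). Short stop: inner face is the plane x = 0, 110 mm along -y. The boxes belong at x < 0, y < 0. Outside the rails runs a foot 4 mm high, 16 mm wide.
- gate_hinge (a point): the vertical hinge pin (26 mm high) of the gate at the long rail's free end, at (-158, 7) mm in the fence's frame, 10 mm above the desk; its axes are the fence's. A big monitor stands to the left of the fence, its screen overhanging the desk between the robot's left and the far end: come in from the robot's right or with the arm drawn in
- gate_post (a point): black round grip post on the gate, 12 mm thick with a 16 mm knob from 46 mm to 54 mm above the desk; it may be pushed or pinched. This point is on its axis, 35 mm above the desk, 70 mm from the hinge along the gate
- gate (a joint): gate angle, rad: 0 = shut (hard stop; points along the fence's -y across the row's end, 6 mm clear of two tightly packed boxes); 1.57 = open, along the fence's -x in line with the long rail; goes to 2.0; shuts counter-clockwise seen from above. Bar 10 mm thick, 85 mm long, 18 mm high, its centre line 7 mm off the hinge on the row's side. Stiff hinge, 0.04 N m, stays where left.
- box_a_mid (a point): centre of one of two alike closed flat boxes of lens tissues (turquoise and white), 70 mm (its x) x 105 mm (its y) x 22 mm high, about 0.12 kg; loose, slides on the desk. When home its x is parallel to the fence's x: a 105 mm side faces the short stop, a 70 mm side touches the long rail
- box_b_mid (a point): centre of the other, like box; same sizes and axes. Either box may be the one nearer the short stop
- dish: flat round dish with lid, 58 mm across, 14 mm high, beyond the fence; origin at its underside; leave alone
- vial: small upright capped vial, 23 mm across, 58 mm high; origin at its underside; leave alone
- puck: black round specimen, 30 mm across, 18 mm high, left of the fence; origin at its underside; leave alone

How it is judged:
By the outcome, as a careful person would: the job done as asked, in the order asked, and still so for the second after the job is handed in, with the robot touching nothing.
It also fails if it takes over 70 s, if anything falls off the work surface, if the arm or the gripper's body presses on something with over 40 N, if the wrist force passes 120 N, or if a joint passes its speed limit or range.

## Robot

A 7-joint arm with a two-finger parallel gripper is mounted at the origin on a cart in front of the work surface, level with it; the furniture and walls round the work are solid. World frame = base frame: x ahead of the robot, y to its left, z up, the work surface at z = 0. Lengths are in m, angles in rad, forces in N, time in s.
With the tool pointing down it reaches from about 0.425 to 0.825 m from the base axis. Payload 3.6 kg.
Tool frame: the origin (TCP) lies at the very end of the fingers, on their centre line; the grasp point (between the pads) lies manip.grasp_offset behind it (manip.grasp_offset is the distance from the TCP to the grasp point, in m); z points along the fingers, y is the line along which they close (so a half turn about z gives the same grasp; the last joint's range is limited). The gripper opens to 93 mm and grips with 3 to 60 N. Pads are 15 mm wide; open, the fingers measure 128 mm over their backs; the gripper's body (75 mm by 188 mm) begins 65 mm behind the grasp point.
Start: joints at [-1.196, 0.615, -0.013, 1.423, 0.008, 1.103, -0.04], TCP at [0.254, 0.598, 0.219] pointing down, gripper open.
Joint ranges: [-3.12, 3.12], [-0.3, 2.06], [-1.34, 1.32], [0.26, 2.42], [-1.36, 4.5], [0.01, 1.98], [-2.84, 2.84]. Speed limits (rad/s): [2.79, 2.79, 3.14, 3.14, 3.14, 3.14, 3.14].

## Interface

Orientations are given as a unit quaternion [x, y, z, w].
In Python, from station import manip gives the robot as it stands. The module is installed in compiled form; this text tells all that it offers.
- The arm moves only by the shell command python3 -m jog 'ROWS'. ROWS is JSON, a list of rows, each a list of 3 entries, a list of its own where there are three numbers: the shift along the world's x, y, z in units of 25 mm (1.0 is 25 mm), then the turn about the world's z in degrees, then the finger opening in mm, from 0 to 93. In form: [[[x, y, z], turn, gripper], ...]. A call has 1 to 10 rows; each row shifts and turns the commanded pose from where the row before left it; what a row does not reach is not made up. A row lasts 1/8 s, in which the tool goes at most 62.5 mm and 10.7 degrees, less where a joint would pass 70% of its speed; a pose out of reach is approached as far as the arm can. A call is refused whole if a number of a shift passes 1 or a number of a turn 10.7, either way. A call with a gripper value outside its range is refused whole. The fingers move at their own pace and stop on an object; the grip force is fixed at half the most. Time passes only in rows, so rows that do not move let the fingers close. It gives the time, the measured TCP pose, the force, the opening and the grip force at its end, in the units of the state.
- manip.state(): the state, without advancing time (a new reading comes with each control period).
- manip.capture(name): name is "scene" or "top" or "wrist"; returns (picture, depth): 420x560x3 uint8, red, green, blue; 420x560 float32, m along the optical axis (not along the pixel's ray), 0 where there is no reading.
- manip.camera_info(name): a dict with "intrinsics" (3x3 intrinsics, pixels), "R" (3x3) and "t" (3): a world point X has camera coordinates R X + t. Camera axes: x right, y down, z forward; pixel columns grow to the right and rows downward; lengths in m; the calibration is good to about 2 mm. A picture is of the moment at which its call begins: read the wrist's pose just before it. camera_info takes no time and is no camera call; for the wrist camera it gives the pose at the moment of the call.
- manip.close_job(): hands the job in; it is judged then, once.
Trained networks look in the newest picture that a camera, given by its name, has taken for a name from the list of things; names that differ only in an ending like _2 or _b are one class to them, and where a whole thing is asked for, a point or a joint stands for the part that bears it (a point fixed in the world has none). Each returns a list of dicts, best first, with "conf" (0 to 1); they miss things now and then, are a little off and sometimes report something else, mostly with a low value. They report only what shows in the picture. A call takes as long as a camera call.
- manip.boxes_of(camera, name): "point" ([x, y, z] in m, in the coordinates of the camera as it stood for that picture, good to about 4 mm: the middle of the surface that is visible of it).
- manip.masks_of(camera, name): "pixels" (420x560 bool, what is visible of it).
The state is a dict: "t": time; "joint_pos": joint angles; "qvel": joint speeds; "effort": joint torques, N m; "tcp_pos": TCP position; "tcp_rot": TCP orientation; "contact_force": force on the tool from outside, world axes, zero at the start; "torque": the same for the moment, N m; "opening": finger opening in m; "grasp_force": force on a finger pad.
Only numpy, scipy, OpenCV 4.12 (cv2) and the standard library are available. Lean on these libraries where they do the work, as an engineer would, in place of code of your own. Each camera call takes 0.05 s, during which the arm holds its last target. There are 200 camera calls.

## Working session

There is one attempt and no reset: what is moved stays moved. The work goes in short steps, Python scripts to look and compute and a shell command to move; the robot and the scene stay as the last step left them, time stands still between calls to the robot, and variables do not carry over. Pictures are saved under pics/ and viewed, at most 10 in all, crops included, and the job is handed in when it is done.

```bash
mkdir -p pics; cat > h.py <<'E'
import numpy as np, cv2
from station import manip
def world(cam,p):
    i=manip.camera_info(cam); return np.array(i["R"]).T@(np.array(p)-np.array(i["t"]))
def cloud(cam,depth,m=None):
    i=manip.camera_info(cam);K=np.array(i["intrinsics"])
    ok=depth>0
    if m is not None: ok&=m
    v,u=np.nonzero(ok);z=depth[v,u]
    P=np.stack([(u-K[0,2])/K[0,0]*z,(v-K[1,2])/K[1,1]*z,z],1)
    return (P-np.array(i["t"]))@np.array(i["R"])
def pix(cam,X):
    i=manip.camera_info(cam);c=np.array(i["R"])@np.array(X)+np.array(i["t"]);p=np.array(i["intrinsics"])@c;return p[:2]/p[2]
E
python3 - <<'E'
from h import *
import json
s=manip.state();print(s['t'],s['tcp_pos'],s['tcp_rot'],manip.grasp_offset)
for c in("scene","top"):
    im,d=manip.capture(c);cv2.imwrite(f"pics/{c}0.png",im[...,::-1])
    np.save(f"{c}d.npy",d)
    for n in["fence","gate_post","gate","box_a_mid","dish","vial","puck"]:
        for m in manip.masks_of(c,n)[:3]:
            if m['conf']<.3: continue
            P=cloud(c,d,m['pixels']);
            if len(P)<5: continue
            # top-surface rect
            zt=np.percentile(P[:,2],80);Q=P[abs(P[:,2]-zt)<.006][:,:2].astype(np.float32)
            r=cv2.minAreaRect(Q*1000)
            print(c,n,round(m['conf'],2),len(P),'med',np.median(P,0).round(3),'ztop',round(float(zt),3),'rect',np.round(r[0],0),np.round(r[1],0),round(r[2],1))
E
```

```text
0.0 [0.25391645 0.59750511 0.21750312] [ 1.99519174e-01  9.79893100e-01 -1.25167569e-03 -2.13178656e-04] 0.0188
scene fence 0.66 1786 med [ 0.625 -0.063  0.017] ztop 0.019 rect [588. -68.] [110. 279.] 70.1
scene gate_post 0.95 367 med [ 0.452 -0.069  0.019] ztop 0.048 rect [455. -70.] [17. 12.] 2.9
scene gate 0.8 390 med [ 0.454 -0.069  0.018] ztop 0.045 rect [449. -70.] [ 5. 12.] 4.1
scene box_a_mid 0.59 1985 med [ 0.582 -0.219  0.02 ] ztop 0.021 rect [ 595. -220.] [ 73. 105.] 2.7
scene vial 0.76 296 med [ 0.708 -0.378  0.032] ztop 0.05 rect [ 714. -380.] [17. 18.] 52.8
scene puck 0.7 236 med [0.606 0.006 0.016] ztop 0.017 rect [611.   8.] [29. 30.] 81.6
top fence 0.77 2599 med [ 0.642 -0.06   0.018] ztop 0.021 rect [ 574. -109.] [258. 124.] 3.5
top gate_post 0.9 362 med [ 0.49  -0.067  0.019] ztop 0.026 rect [495. -65.] [80. 13.] 10.6
top gate 0.68 382 med [ 0.491 -0.067  0.019] ztop 0.025 rect [495. -64.] [81. 15.] 10.0
top box_a_mid 0.7 2279 med [ 0.598 -0.22   0.022] ztop 0.023 rect [ 598. -220.] [ 70. 105.] 2.7
top dish 0.93 820 med [ 0.799 -0.111  0.014] ztop 0.015 rect [ 799. -111.] [58. 57.] 23.4
top vial 0.65 199 med [ 0.714 -0.375  0.054] ztop 0.058 rect [ 717. -379.] [18. 19.] 5.5
top puck 0.71 225 med [0.614 0.008 0.018] ztop 0.02 rect [615.   9.] [27. 28.] 2.4
```

View pics/top0.png

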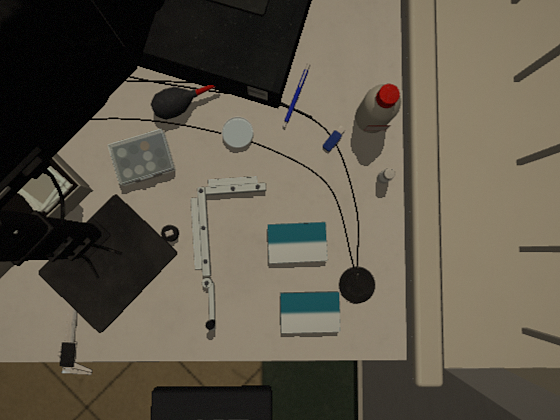

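View pics/scene0.png

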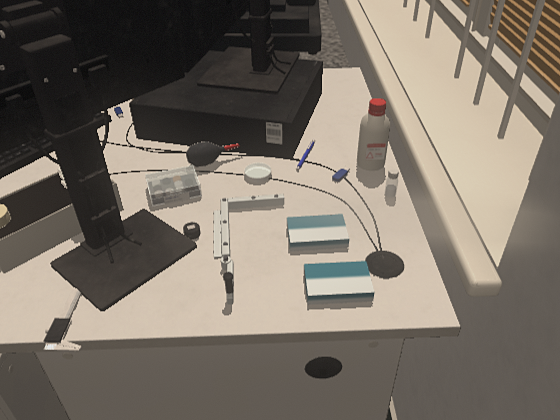

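The top view shows the corner at about (208,192), with the gate open and its post at (210,325). The boxes are at (297,243) and (310,313), and the scene view agrees. Next I'll fit the fence and boxes from depth.

```bash
cat >> h.py <<'E'
def segs(cam,d,zlo=.012,zhi=.030,reg=(.38,.76,-.36,-.02)):
    i=manip.camera_info(cam);full=np.zeros(d.shape+(3,));ok=d>0
    full[ok]=cloud(cam,d)
    m=ok&(full[...,2]>zlo)&(full[...,2]<zhi)&(full[...,0]>reg[0])&(full[...,0]<reg[1])&(full[...,1]>reg[2])&(full[...,1]<reg[3])
    n,l,st,_=cv2.connectedComponentsWithStats(m.astype(np.uint8),connectivity=4)
    return [(full[l==k]) for k in range(1,n) if st[k,4]>80],full
E
python3 - <<'E'
from h import *
im,d=manip.capture("top")
S,f=segs("top",d)
for P in S:
    r=cv2.minAreaRect((P[:,:2]*1000).astype(np.float32));print(len(P),P[:,:2].min(0).round(3),P[:,:2].max(0).round(3),np.median(P[:,2]).round(4),np.round(r[0],1),np.round(r[1],1),round(r[2],2))
# fence lines: points at rail height
P=np.concatenate(S);m=(P[:,2]>.015)
L=P[m&(P[:,0]>.53)&(P[:,0]<.66)&(P[:,1]>-.1)]
for lo in np.arange(.52,.7,.012):
    q=L[(L[:,0]>lo)&(L[:,0]<lo+.012)]
    if len(q): print('long x',lo.round(3),'y',q[:,1].min().round(4),q[:,1].max().round(4),len(q))
T=P[m&(P[:,0]>.66)&(P[:,1]>-.19)]
for lo in np.arange(-.19,-.05,.012):
    q=T[(T[:,1]>lo)&(T[:,1]<lo+.012)]
    if len(q): print('short y',lo.round(3),'x',q[:,0].min().round(4),q[:,0].max().round(4),len(q))
print('px',np.linalg.norm(f[300,300]-f[300,301]))
E
```

```text
1210 [ 0.539 -0.163] [ 0.705 -0.04 ] 0.02 [ 622.1 -106.4] [159.7 124. ] 4.16
2288 [ 0.562 -0.273] [ 0.634 -0.167] 0.022 [ 597.9 -219.6] [ 70.1 105.3] 2.6
309 [ 0.442 -0.074] [ 0.534 -0.049] 0.0182 [488.7 -66.5] [92.9 20.3] 10.07
2368 [ 0.438 -0.295] [ 0.509 -0.19 ] 0.0221 [ 473.7 -242.3] [ 70.4 105.1] 0.93
long x 0.52 y -0.0659 -0.0516 10
long x 0.532 y -0.0641 -0.0512 34
long x 0.544 y -0.0638 -0.0509 55
long x 0.556 y -0.0631 -0.0491 56
long x 0.568 y -0.0619 -0.0487 56
long x 0.58 y -0.0617 -0.047 49
long x 0.592 y -0.0597 -0.0469 56
long x 0.604 y -0.0598 -0.045 58
long x 0.616 y -0.0576 -0.0449 48
long x 0.628 y -0.0576 -0.0448 55
long x 0.64 y -0.0571 -0.0426 56
long x 0.652 y -0.0554 -0.0425 32
short y -0.166 x 0.6915 0.7042 34
short y -0.154 x 0.6913 0.7044 55
short y -0.142 x 0.69 0.7044 54
short y -0.13 x 0.6892 0.7022 49
short y -0.118 x 0.6893 0.7025 54
short y -0.106 x 0.6877 0.7004 56
short y -0.094 x 0.6875 0.7006 50
short y -0.082 x 0.6857 0.6988 50
short y -0.07 x 0.6855 0.6988 56
short y -0.058 x 0.6603 0.6983 124
px 0.0017763932208738702
```

```bash
python3 - <<'E'
from h import *
P=np.concatenate([cloud(c,np.load(f"{c}d.npy")) for c in("top","scene")])
P=P[(P[:,2]>.06)&(P[:,2]<1)]
r=np.hypot(P[:,0],P[:,1]);a=np.degrees(np.arctan2(P[:,1],P[:,0]))
for lo in range(-50,90,8):
    m=(a>=lo)&(a<lo+8)&(r>.25)
    if m.any():
        q=P[m];rr=r[m];k=np.argsort(rr)[:max(1,len(rr)//200)]
        print(lo,'rmin',rr[k].max().round(3),q[k].mean(0).round(3),'n',m.sum(), 'zmin within .8', (q[rr<.8][:,2].min().round(3) if (rr<.8).any() else None))
E
python3 -m jog '[[[0,-1,0],-8,93],[[0,-1,0],-8,93]]'
```

```text
-50 rmin 0.55 [ 0.368 -0.407  0.102] n 21763 zmin within .8 0.061
-42 rmin 0.618 [ 0.458 -0.405  0.106] n 32997 zmin within .8 0.087
-34 rmin 0.739 [ 0.609 -0.405  0.106] n 28407 zmin within .8 0.087
-26 rmin 0.873 [ 0.799 -0.346  0.073] n 11767 zmin within .8 None
-18 rmin 0.863 [ 0.845 -0.172  0.079] n 6195 zmin within .8 None
-10 rmin 0.868 [ 0.855 -0.143  0.077] n 14720 zmin within .8 None
-2 rmin 0.762 [0.757 0.078 0.337] n 25494 zmin within .8 0.203
6 rmin 0.603 [0.584 0.141 0.119] n 21052 zmin within .8 0.06
14 rmin 0.588 [0.564 0.164 0.18 ] n 14720 zmin within .8 0.06
22 rmin 0.621 [0.541 0.303 0.064] n 3027 zmin within .8 0.06
t: 1.1
tcp_pos: [0.2541, 0.5477, 0.2185]
tcp_rot: [0.336, 0.942, 0.0, -0.0]
contact_force: [-0.7, -0.4, 0.1]
opening: 0.093
grasp_force: 0.0
```

```bash
python3 -m jog '[[[0.25,-1,0],0,93],[[0.25,-1,0],0,93],[[0.25,-1,0],-2,93],[[0.25,-1,0],-4,93],[[0.25,-1,0],-4,93],[[0.25,-1,0],-4,93],[[0.25,-1,0],-4,93],[[0.25,-1,0],-4,93]]'
python3 -m jog '[[[0.6,-1,0],-3,93],[[0.6,-1,0],-3,93],[[0.6,-1,0],-4,93],[[0.6,-1,0],-4,93],[[0.6,-1,0],-4,93],[[0.6,-1,0],-4,93],[[0.6,-1,0],-3,93],[[0.6,-1,0],0,93],[[0.3,-1,0],0,93],[[0.3,-1,0],0,93]]'
```

```text
t: 2.1
tcp_pos: [0.3044, 0.3475, 0.2189]
tcp_rot: [0.509, 0.861, 0.0, 0.0]
contact_force: [-0.1, -0.3, -0.2]
opening: 0.0929
grasp_force: 0.0
t: 3.35
tcp_pos: [0.4396, 0.0975, 0.2189]
tcp_rot: [0.682, 0.731, 0.0, 0.0]
contact_force: [-0.7, 0.2, 0.7]
opening: 0.0926
grasp_force: 0.0
```

```bash
python3 -m jog '[[[0.2,-1,0],0,93],[[0.4,-1,0],0,93],[[0.5,-1,0],0,93],[[0.5,-1,0],0,93],[[0.5,-1,0],0,93],[[0.5,-1,0],0,93],[[0.5,-1,0],0,93],[[0.5,-1,0],0,93],[[0.5,-1,0],0,93],[[0.5,-1,0],0,93]]'
python3 -m jog '[[[0.6,-1,-0.5],0,93],[[0.6,-1,-1],0,93],[[0.5,-0.7,-1],0,93],[[0,0,-1],0,93],[[0,0,-1],0,93],[[0,0,-1],0,93],[[0,0,-1],0,93],[[0,0,-1],0,93]]'
python3 - <<'E'
from h import *
s=manip.state();print(s['tcp_pos'])
im,d=manip.capture("wrist");cv2.imwrite("pics/w1.png",im[...,::-1])
E
```

```text
t: 4.6
tcp_pos: [0.5547, -0.1524, 0.2187]
tcp_rot: [0.682, 0.731, 0.0, 0.0]
contact_force: [0.3, 0.4, 0.5]
opening: 0.0929
grasp_force: 0.0
t: 5.6
tcp_pos: [0.597, -0.2191, 0.0304]
tcp_rot: [0.682, 0.731, 0.0, 0.0]
contact_force: [-0.5, 0.5, -0.0]
opening: 0.093
grasp_force: 0.0
[ 0.59701689 -0.21912663  0.03041049]
```

View pics/w1.png

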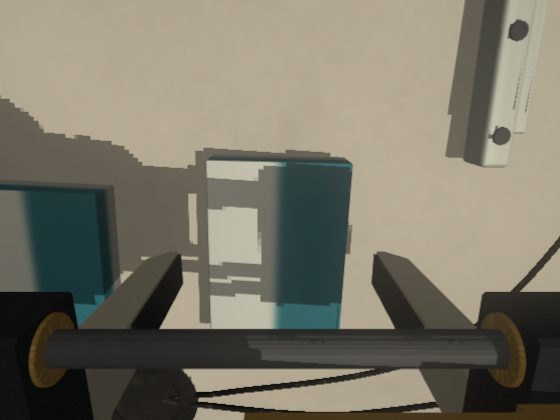

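The box (columns 207–350) sits centred between the fingers (182 and 373), so I'll lower and grip it.

```bash
python3 -m jog '[[[0,0,-0.9],0,93],[[0,0,0],0,93],[[0,0,0],0,62],[[0,0,0],0,62],[[0,0,0],0,62],[[0,0,0],0,62],[[0,0,0],0,62]]'
```

```text
t: 6.52
tcp_pos: [0.5972, -0.2195, 0.0096]
tcp_rot: [0.682, 0.731, 0.0, 0.001]
contact_force: [-0.8, 0.6, 5.8]
opening: 0.0695
grasp_force: 29.9
```

```bash
python3 -m jog '[[[0.15,0.6,0],0,62],[[0.2,0.8,0],0,62],[[0.2,0.8,0],0,62],[[0.2,0.8,0],0,62],[[0.15,0.6,0],0,62],[[0.05,0.35,0],0,62],[[0,0.15,0],0,62]]'
python3 - <<'E'
from h import *
im,d=manip.capture("top");cv2.imwrite("pics/t2.png",cv2.resize(im[140:350,170:370,::-1],None,fx=2.8,fy=2.8,interpolation=2))
E
```

```text
t: 7.4
tcp_pos: [0.622, -0.1167, 0.0097]
tcp_rot: [0.681, 0.732, 0.0, 0.002]
contact_force: [-0.2, -4.3, 5.7]
opening: 0.0696
grasp_force: 29.9
```

View pics/t2.png

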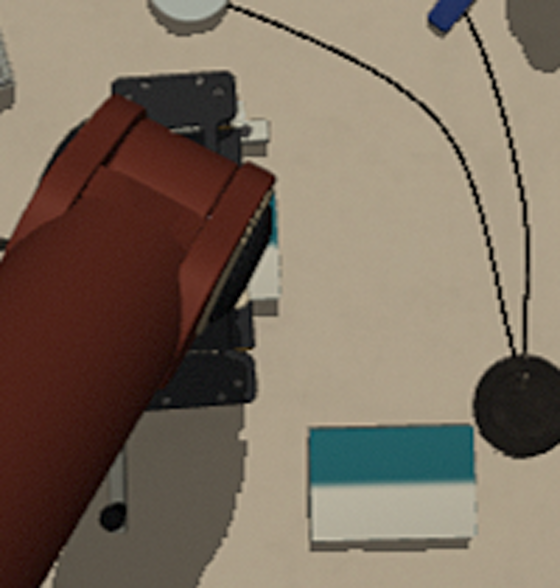

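The box is held and about 6 mm short of the long rail, so I'll push on gently.

```bash
python3 -m jog '[[[0,0.12,0],0,62],[[0,0.06,0],0,62],[[0,0,0],0,62]]'; python3 -m jog '[[[0,0.06,0],0,62],[[0,0.06,0],0,62],[[0,0,0],0,62]]'; python3 -m jog '[[[0,0.06,0],0,62],[[0,0.06,0],0,62],[[0,0,0],0,62]]'
```

```text
t: 7.82
tcp_pos: [0.6219, -0.1126, 0.0097]
tcp_rot: [0.682, 0.732, 0.0, 0.002]
contact_force: [0.2, -3.1, 6.1]
opening: 0.0701
grasp_force: 29.9
t: 8.2
tcp_pos: [0.6219, -0.1117, 0.0097]
tcp_rot: [0.682, 0.732, -0.001, 0.003]
contact_force: [0.5, -5.2, 5.4]
opening: 0.0699
grasp_force: 29.9
t: 8.57
tcp_pos: [0.6219, -0.1116, 0.0097]
tcp_rot: [0.682, 0.731, -0.002, 0.005]
contact_force: [0.8, -9.2, 3.8]
opening: 0.0695
grasp_force: 29.8
```

```bash
python3 -m jog '[[[0,0,0],0,80],[[0,0,0],0,80],[[0,0,0],0,80],[[0,0,0.8],0,80],[[0,0,1],0,80],[[0,0,0.6],10,60],[[-0.5,0,0],10,50],[[-1,0,0],10,50],[[-0.7,0,0],10,50],[[-0.5,0,0],10,50]]'
python3 -m jog '[[[0,0,0],10,50],[[0,0,0],10,50],[[0,0,0],10,50],[[0,0,0],10,50],[[0,0,0],0,50]]'
python3 - <<'E'
from h import *
im,d=manip.capture("top")
S,f=segs("top",d)
for P in S:
    r=cv2.minAreaRect((P[:,:2]*1000).astype(np.float32));print(len(P),P[:,:2].min(0).round(3),P[:,:2].max(0).round(3),np.median(P[:,2]).round(4),np.round(r[0],1),np.round(r[1],1),round(r[2],2))
im,d=manip.capture("wrist");cv2.imwrite("pics/w3.png",im[...,::-1])
E
```

```text
t: 9.82
tcp_pos: [0.5525, -0.1066, 0.0702]
tcp_rot: [0.307, 0.952, -0.0, 0.001]
contact_force: [0.6, -0.2, -0.5]
opening: 0.0501
grasp_force: 0.0
t: 10.45
tcp_pos: [0.5533, -0.1069, 0.0698]
tcp_rot: [-0.033, 0.999, -0.0, 0.001]
contact_force: [-0.5, -0.2, 1.0]
opening: 0.0506
grasp_force: 0.0
2931 [ 0.591 -0.165] [ 0.705 -0.04 ] 0.0215 [ 646.5 -102.6] [114.3 122.9] 1.25
2376 [ 0.439 -0.295] [ 0.509 -0.19 ] 0.0221 [ 473.8 -242.2] [ 70.3 104.9] 1.08
```

View pics/w3.png

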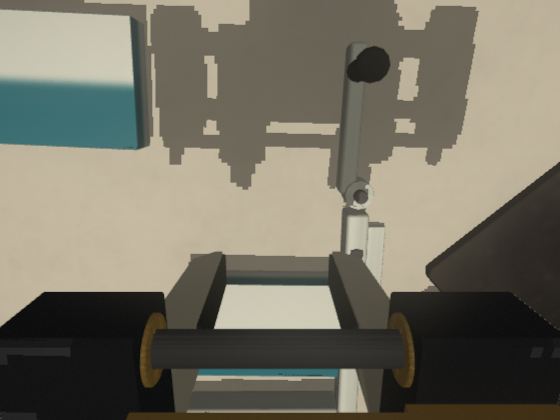

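The view looks back at the robot: fingertips at row ~255 sit just behind the box's rear edge, with the rail on the right at column ~355. Now I'll lower and push along the fence's +x.

```bash
python3 -m jog '[[[0,-0.2,-0.8],0,44],[[0,0,-0.9],0,44],[[0,0,-0.7],0,44],[[0.4,0.03,0],0,44],[[0.4,0.03,0],0,44],[[0.4,0.03,0],0,44],[[0.4,0.03,0],0,44],[[0.2,0.01,0],0,44],[[0.1,0,0],0,44],[[0,0,0],0,44]]'
```

```text
t: 11.8
tcp_pos: [0.6007, -0.108, 0.0087]
tcp_rot: [-0.035, 0.999, -0.0, 0.0]
contact_force: [0.4, -0.6, -0.6]
opening: 0.0446
grasp_force: 0.0
```

```bash
python3 -m jog '[[[0.1,0.01,0],0,44],[[0.1,0.01,0],0,44],[[0,0,0],0,44]]'; python3 -m jog '[[[0.1,0.01,0],0,44],[[0,0,0],0,44]]'
```

```text
t: 12.18
tcp_pos: [0.6059, -0.1075, 0.0086]
tcp_rot: [-0.035, 0.999, -0.0, 0.0]
contact_force: [-0.1, -0.6, 0.7]
opening: 0.0441
grasp_force: 0.0
t: 12.42
tcp_pos: [0.6078, -0.1074, 0.0086]
tcp_rot: [-0.035, 0.999, -0.0, -0.0]
contact_force: [-0.3, -0.4, 0.7]
opening: 0.0441
grasp_force: 0.5
```

```bash
python3 -m jog '[[[0.06,0.005,0],0,44],[[0.06,0,0],0,44],[[0,0,0],0,44]]'; python3 -m jog '[[[0.06,0.005,0],0,44],[[0.06,0,0],0,44],[[0,0,0],0,44]]';  python3 -m jog '[[[0.06,0.005,0],0,44],[[0.06,0,0],0,44],[[0,0,0],0,44]]'
```

```text
t: 12.8
tcp_pos: [0.6078, -0.1074, 0.0084]
tcp_rot: [-0.035, 0.999, 0.0, -0.003]
contact_force: [-5.8, -0.0, 4.7]
opening: 0.0441
grasp_force: 3.1
t: 13.18
tcp_pos: [0.6078, -0.1074, 0.0081]
tcp_rot: [-0.035, 0.999, 0.0, -0.007]
contact_force: [-10.7, 0.4, 8.5]
opening: 0.044
grasp_force: 5.2
t: 13.55
tcp_pos: [0.6078, -0.1074, 0.008]
tcp_rot: [-0.035, 0.999, 0.0, -0.01]
contact_force: [-14.2, -0.4, 11.5]
opening: 0.0439
grasp_force: 7.4
```

```bash
python3 -m jog '[[[-0.5,0,0],0,44],[[-0.3,0,0.6],0,44],[[0,0,1],-9,44],[[0,-0.8,1],-10,44],[[0,-1,0],-10,44],[[0.1,-1,0],-10,44],[[0.3,-1,0],-10,44],[[0.4,-0.6,0],-10,44],[[0.5,0,0],-10,44],[[0.5,0,0],-10,30]]'
python3 -m jog '[[[0.5,0,0],-10,30],[[0,0,0],-1,30]]'
cat >> h.py <<'E'
def look(name=None):
    im,d=manip.capture("top");S,f=segs("top",d)
    th=np.radians(4.2);c=np.array([.684,-.053]);R=np.array([[np.cos(th),np.sin(th)],[-np.sin(th),np.cos(th)]])
    for P in S:
        Q=(P[:,:2]-c)@R.T*1000
        r=cv2.minAreaRect(Q.astype(np.float32));print(len(P),Q.min(0).round(1),Q.max(0).round(1),np.round(r[0],1),np.round(r[1],1),round(r[2],2))
    if name: cv2.imwrite(name,cv2.resize(im[150:350,170:370,::-1],None,fx=3,fy=3,interpolation=2))
    return S,f,R,c
E
python3 -c "
from h import *
look('pics/t4.png')"
```

```text
t: 14.8
tcp_pos: [0.6436, -0.217, 0.075]
tcp_rot: [0.611, 0.792, 0.001, 0.001]
contact_force: [-0.8, -0.4, -1.0]
opening: 0.0379
grasp_force: 0.0
t: 15.05
tcp_pos: [0.6563, -0.2159, 0.0744]
tcp_rot: [0.681, 0.732, 0.001, 0.001]
contact_force: [0.2, -0.1, -0.3]
opening: 0.0299
grasp_force: 0.0
2813 [-144.5 -107.4] [14.3 13.8] [-65.3 -46.3] [120.2 159.9] 89.25
2134 [-260.7 -226.6] [-187.3 -119.7] [-223.6 -173.4] [105.1  70.4] 86.42
```

View pics/t4.png

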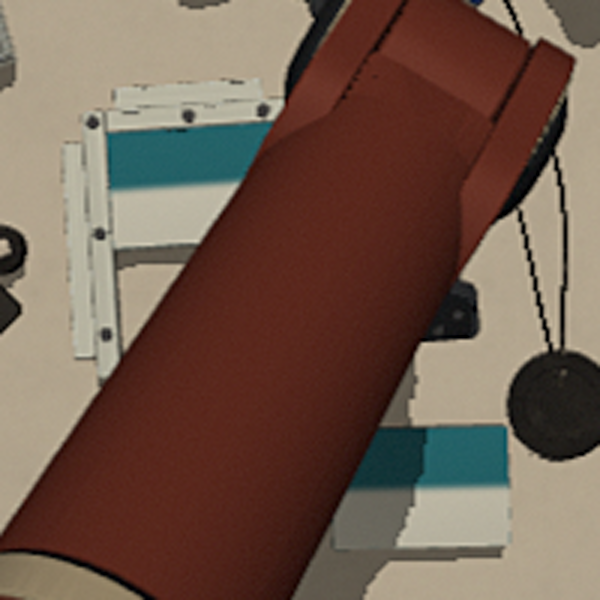

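A looks home against both rails, with its corner at (108,132). I'll seat it with a gentle +y nudge.

```bash
python3 -m jog '[[[-0.2,0,-0.9],0,20],[[0,0,-0.9],0,20],[[0,0,-0.8],0,20],[[0.03,0.5,0],0,20],[[0.03,0.5,0],0,20],[[0.03,0.5,0],0,20],[[0,0.15,0],0,20],[[0,0.1,0],0,20],[[0,0,0],0,20]]'; python3 -m jog '[[[0,0.08,0],0,20],[[0,0,0],0,20]]';python3 -m jog '[[[0,0.08,0],0,20],[[0,0,0],0,20]]'
```

```text
t: 16.23
tcp_pos: [0.6517, -0.1735, 0.0088]
tcp_rot: [0.682, 0.731, -0.0, 0.0]
contact_force: [-0.3, 0.4, -0.4]
opening: 0.02
grasp_force: 0.0
t: 16.48
tcp_pos: [0.6515, -0.1716, 0.0086]
tcp_rot: [0.682, 0.731, -0.0, 0.0]
contact_force: [0.2, 0.0, 0.3]
opening: 0.02
grasp_force: 0.1
t: 16.73
tcp_pos: [0.6517, -0.1716, 0.0089]
tcp_rot: [0.682, 0.731, -0.001, 0.001]
contact_force: [-0.6, -3.2, -0.3]
opening: 0.0197
grasp_force: 2.1
```

```bash
python3 -m jog '[[[0,0.1,0],0,20],[[0,0,0],0,20]]'; python3 -m jog '[[[0,-0.5,0],0,20],[[0,-0.4,0.8],0,60],[[-0.6,-0.3,1],0,93],[[-1,-0.3,0.6],0,93],[[-1,-0.3,0],0,93],[[-1,-0.2,0],0,93],[[-1,-0.2,0],0,93],[[-1,-0.2,0],0,93],[[-1,-0.2,0],0,93],[[-0.5,0,0],0,93]]'
python3 -c "
from h import *
look();print(manip.state()['tcp_pos'])"
```

```text
t: 16.98
tcp_pos: [0.6516, -0.1715, 0.0092]
tcp_rot: [0.683, 0.731, -0.002, 0.003]
contact_force: [0.8, -8.4, -0.6]
opening: 0.0198
grasp_force: 3.5
t: 18.23
tcp_pos: [0.4731, -0.2311, 0.0687]
tcp_rot: [0.683, 0.731, 0.001, -0.001]
contact_force: [0.7, 1.0, 0.1]
opening: 0.0925
grasp_force: 0.0
3457 [-145.  -110.8] [14.5 13.8] [-65.6 -48.1] [123.7 160. ] 89.35
313 [-242.5   -5.8] [-149.9   15.1] [-195.7    0.9] [92.8 20.2] 5.94
172 [-232.8 -226.7] [-190.4 -208.5] [-211.5 -217.3] [18.2 42.2] 88.69
247 [-213.4 -192.9] [-187.7 -154.9] [-201.3 -173.5] [37.7 25.8] 87.31
276 [-254.2 -135.2] [-186.2 -120. ] [-220.6 -128.2] [14.3 68.2] 85.88
[ 0.47169491 -0.23100749  0.06863751]
```

```bash
python3 -m jog '[[[0,-0.44,-0.4],0,93],[[0,0,-0.8],0,93],[[0,0,-0.8],0,93],[[0,0,-0.4],0,93],[[0,0,0],0,62],[[0,0,0],0,62],[[0,0,0],0,62],[[0,0,0],0,62],[[0,0,0],0,62]]'
```

```text
t: 19.4
tcp_pos: [0.4745, -0.2429, 0.0092]
tcp_rot: [0.682, 0.731, 0.0, 0.001]
contact_force: [-0.1, -0.0, 3.0]
opening: 0.0698
grasp_force: 29.8
```

```bash
python3 -m jog '[[[0.3,0.4,0],0,62],[[0.6,0.8,0],0,62],[[0.6,0.8,0],0,62],[[0.6,0.8,0],0,62],[[0.6,0.8,0],0,62],[[0.4,0.6,0],0,62],[[0.2,0.4,0],0,62],[[0,0,0],0,62]]'
```

```text
t: 20.4
tcp_pos: [0.5584, -0.1262, 0.0092]
tcp_rot: [0.681, 0.732, 0.001, 0.001]
contact_force: [1.4, 0.5, 4.2]
opening: 0.07
grasp_force: 29.7
```

```bash
python3 -m jog '[[[0,0,0],0,80],[[0,0,0],0,80],[[0,0,0],0,80],[[0,0,0.8],0,80],[[0,0,1],0,80],[[0,0,0.6],10,60],[[-0.5,0,0],10,44],[[-0.9,0,0],10,44],[[-0.8,0,0],10,44],[[-0.5,0,0],10,44]]'
python3 -m jog '[[[0,0,0],10,44],[[0,0,0],10,44],[[0,0,0],10,44],[[0,0,0],10,44],[[0,0,0],0,44]]'
python3 -c "
from h import *
look();print(manip.state()['tcp_pos'])"
```

```text
t: 21.65
tcp_pos: [0.4877, -0.1277, 0.0685]
tcp_rot: [0.307, 0.952, -0.0, -0.001]
contact_force: [-0.0, -0.7, 0.3]
opening: 0.0442
grasp_force: 0.0
t: 22.28
tcp_pos: [0.4889, -0.1279, 0.0685]
tcp_rot: [-0.033, 0.999, 0.0, -0.0]
contact_force: [0.2, -0.4, -0.4]
opening: 0.0445
grasp_force: 0.0
3449 [-145.1 -110.8] [14.3 13.5] [-65.5 -48.5] [124.3 159.3] 89.93
2321 [-166.  -115.7] [-92.8 -10. ] [-129.7  -62.7] [105.2  70. ] 87.28
117 [-172.2   -5.7] [-149.8   15.4] [-161.2    3.1] [25.1 17.1] 40.15
[ 0.48891022 -0.12784374  0.06852874]
```

```bash
python3 -m jog '[[[0,0,-0.8],0,44],[[0,0,-0.9],0,44],[[0,0,-0.7],0,44],[[0.4,0.03,0],0,44],[[0.4,0.03,0],0,44],[[0.4,0.03,0],0,44],[[0.4,0.03,0],0,44],[[0.2,0.01,0],0,44],[[0,0,0],0,44]]'; python3 -m jog '[[[0.1,0.01,0],0,44],[[0.1,0.01,0],0,44],[[0,0,0],0,44]]'; python3 -m jog '[[[0.06,0.01,0],0,44],[[0.06,0.01,0],0,44],[[0,0,0],0,44]]'
```

```text
t: 23.45
tcp_pos: [0.5351, -0.1243, 0.0088]
tcp_rot: [-0.035, 0.999, -0.0, 0.001]
contact_force: [-0.5, -0.1, 0.1]
opening: 0.0438
grasp_force: 0.0
t: 23.82
tcp_pos: [0.5388, -0.124, 0.0085]
tcp_rot: [-0.035, 0.999, -0.0, -0.0]
contact_force: [-1.7, -0.5, 0.1]
opening: 0.044
grasp_force: 0.8
t: 24.2
tcp_pos: [0.5388, -0.1239, 0.0084]
tcp_rot: [-0.035, 0.999, -0.0, -0.003]
contact_force: [-5.8, -1.4, 5.8]
opening: 0.0438
grasp_force: 3.2
```

```bash
python3 -m jog '[[[-0.5,0,0],0,44],[[0,0,0.6],0,44],[[0,0,1],-9,44],[[0,-0.8,1],-10,30],[[0.2,-1,0],-10,20],[[0.5,-1,0],-10,20],[[0.7,-0.6,0],-10,20],[[0.7,0,0],-10,20],[[0.4,0,0],-10,20],[[0,0,0],-10,20]]'
python3 -m jog '[[[0,0,0],-10,20],[[0,0,0],-1,20]]'
python3 -c "
from h import *
look();print(manip.state()['tcp_pos'])"
```

```text
t: 25.45
tcp_pos: [0.5948, -0.2077, 0.0749]
tcp_rot: [0.61, 0.792, 0.001, 0.002]
contact_force: [-0.2, -0.1, -0.4]
opening: 0.0197
grasp_force: 0.0
t: 25.7
tcp_pos: [0.5936, -0.2078, 0.0746]
tcp_rot: [0.681, 0.732, 0.001, 0.001]
contact_force: [-0.2, -0.8, -1.6]
opening: 0.0203
grasp_force: 0.0
4888 [-145.2 -110.8] [14.7 13.5] [-65.5 -48.2] [123.6 160.5] 89.41
230 [-210.6   -5.7] [-149.7   14.8] [-179.     0.8] [60.6 19.2] 10.75
[ 0.5932681  -0.20795046  0.07445871]
```

```bash
python3 -m jog '[[[-0.2,0,-0.9],0,20],[[0,0,-0.9],0,20],[[0,0,-0.8],0,20],[[0.02,0.3,0],0,20],[[0.02,0.3,0],0,20],[[0.02,0.3,0],0,20],[[0.02,0.2,0],0,20],[[0,0.1,0],0,20],[[0,0,0],0,20]]'; python3 -m jog '[[[0,0.08,0],0,20],[[0,0,0],0,20]]';python3 -m jog '[[[0,0.08,0],0,20],[[0,0,0],0,20]]';python3 -m jog '[[[0,0.08,0],0,20],[[0,0,0],0,20]]'
```

```text
t: 26.88
tcp_pos: [0.5896, -0.1788, 0.0091]
tcp_rot: [0.682, 0.731, 0.0, 0.001]
contact_force: [0.0, -1.3, 0.6]
opening: 0.0199
grasp_force: 0.8
t: 27.12
tcp_pos: [0.5893, -0.1763, 0.0086]
tcp_rot: [0.682, 0.731, 0.0, 0.0]
contact_force: [0.9, -1.9, 1.3]
opening: 0.02
grasp_force: 0.7
t: 27.38
tcp_pos: [0.5894, -0.1761, 0.0087]
tcp_rot: [0.682, 0.731, -0.001, 0.001]
contact_force: [0.1, -5.4, 0.1]
opening: 0.0201
grasp_force: 2.4
t: 27.62
tcp_pos: [0.5894, -0.176, 0.009]
tcp_rot: [0.683, 0.731, -0.001, 0.002]
contact_force: [1.0, -7.2, -0.5]
opening: 0.0199
grasp_force: 3.6
```

```bash
python3 -m jog '[[[0,-0.5,0],0,20],[[0,-0.3,0.8],0,30],[[0,0,1],0,44],[[-0.6,0.4,0.6],10,44],[[-0.7,0.7,0],10,44],[[-0.7,0.8,0],10,44],[[-0.7,0.8,0],10,44],[[-0.6,0.5,0],10,44],[[0,0,0],10,44],[[0,0,0],10,44]]'
python3 -m jog '[[[0,0,0],10,44],[[0,0,0],10,44],[[0,0,0],0,44],[[0,0,0],10,44]]'
python3 -c "
from h import *
look('pics/t5.png');print(manip.state()['tcp_pos'])"
```

```text
t: 28.88
tcp_pos: [0.5058, -0.1105, 0.0686]
tcp_rot: [0.136, 0.991, 0.001, -0.001]
contact_force: [0.3, 0.4, -0.7]
opening: 0.044
grasp_force: 0.0
t: 29.38
tcp_pos: [0.5062, -0.1114, 0.0686]
tcp_rot: [-0.123, 0.992, 0.001, -0.001]
contact_force: [-0.8, -0.3, -0.1]
opening: 0.0439
grasp_force: 0.0
5731 [-145.1 -110.8] [14.4 13.5] [-65.4 -48.5] [123.8 159.9] 89.75
[ 0.50626081 -0.11178709  0.06854882]
```

View pics/t5.png

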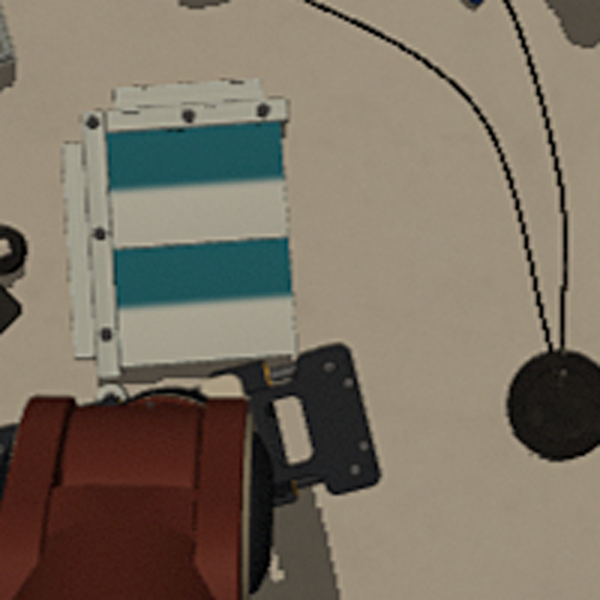

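The boxes are packed side by side against both rails. One more seating push in +x, with the tool turned square first.

```bash
python3 -m jog '[[[0,0,0],-10,44],[[0,-0.1,-0.8],0,44],[[0,0,-0.9],0,44],[[0,0,-0.7],0,44],[[0.4,0.03,0],0,44],[[0.4,0.03,0],0,44],[[0.2,0.03,0],0,44],[[0.2,0.02,0],0,44],[[0.06,0,0],0,44],[[0,0,0],0,44]]'; python3 -m jog '[[[0.08,0,0],0,44],[[0.08,0,0],0,44],[[0,0,0],0,44]]'; python3 -m jog '[[[0.08,0,0],0,44],[[0.06,0,0],0,44],[[0,0,0],0,44]]'
```

```text
t: 30.68
tcp_pos: [0.538, -0.1122, 0.0087]
tcp_rot: [-0.035, 0.999, -0.0, -0.0]
contact_force: [0.7, 0.1, 0.1]
opening: 0.0441
grasp_force: 0.1
t: 31.05
tcp_pos: [0.538, -0.1122, 0.0082]
tcp_rot: [-0.035, 0.999, 0.0, -0.004]
contact_force: [-6.0, -0.1, 5.5]
opening: 0.0442
grasp_force: 3.2
t: 31.42
tcp_pos: [0.538, -0.1122, 0.0079]
tcp_rot: [-0.035, 0.999, 0.0, -0.008]
contact_force: [-10.0, 0.1, 9.0]
opening: 0.0437
grasp_force: 5.5
```

```bash
python3 -m jog '[[[-0.5,0,0],0,44],[[0,0,1],0,44],[[0,0,1],-10,44],[[-0.5,-0.5,1],-10,44],[[-0.5,-0.8,0.8],-10,44],[[0,-0.8,0],-10,44],[[0,-0.8,0],-10,44],[[0,-0.8,0],-10,44],[[0,-0.5,0],-10,44],[[0,0,0],-10,44]]'
python3 -m jog '[[[0,0,0],-10,44],[[0,0,0],-10,44],[[0,0,0],-10,44],[[0,0,0],-10,44],[[0,0,0],-10,44],[[0,0,0],-10,44],[[0,0,0],-10,44],[[0,0,0],-10,44],[[0,0,0],-10,44],[[0,0,0],-10,44]]'
python3 - <<'E'
from h import *
S,f,R,c=look('pics/t6.png')
k=f[(f[...,2]>.042)&(f[...,2]<.06)&(f[...,0]>.42)&(f[...,0]<.5)&(abs(f[...,1]+.07)<.03)]
print('post',k.mean(0),len(k),manip.state()['tcp_pos'])
H=c+R.T@np.array([-.158,.007])
for a in range(90,-1,-10):
    t=np.radians(-a);o=np.array([[np.cos(t),-np.sin(t)],[np.sin(t),np.cos(t)]])@np.array([.007,-.070])
    print(a,(H+R.T@o).round(4))
E
```

```text
t: 32.67
tcp_pos: [0.509, -0.2193, 0.104]
tcp_rot: [0.619, 0.785, -0.0, 0.002]
contact_force: [-0.1, -0.4, -0.1]
opening: 0.0443
grasp_force: 0.0
t: 33.92
tcp_pos: [0.5091, -0.2175, 0.1037]
tcp_rot: [0.999, 0.032, 0.001, 0.001]
contact_force: [0.2, 0.1, 0.2]
opening: 0.044
grasp_force: 0.0
5719 [-145.1 -110.8] [14.4 13.4] [-65.6 -48. ] [123.4 160.3] 89.22
309 [-242.6   -5.5] [-149.9   14.8] [-195.9    1.1] [93.2 19.8] 5.46
post [ 0.45700993 -0.06842566  0.05355247] 69 [ 0.50917981 -0.21727283  0.10345298]
90 [ 0.4566 -0.0697]
80 [ 0.4598 -0.0815]
70 [ 0.4649 -0.0927]
60 [ 0.472  -0.1027]
50 [ 0.4806 -0.1114]
40 [ 0.4906 -0.1185]
30 [ 0.5017 -0.1237]
20 [ 0.5136 -0.1269]
10 [ 0.5258 -0.1279]
0 [ 0.538  -0.1269]
```

View pics/t6.png

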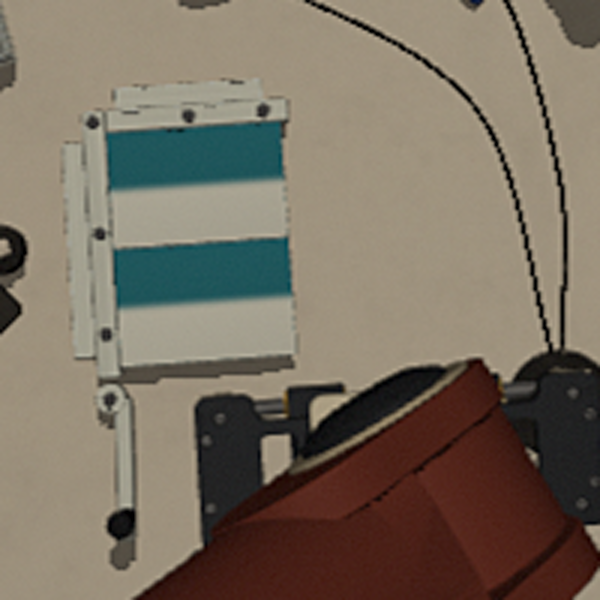

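Boxes are square in the fence, the gate is still open, and the post is at (121,523), which matches the model. I'll go over the post and pinch it.

```bash
python3 -m jog '[[[-0.3,0.9,0],0,44],[[-0.3,1,0],0,44],[[-0.3,1,0],0,44],[[-0.3,1,0],0,44],[[-0.3,1,0],0,44],[[-0.3,1,0],0,44],[[-0.3,0.04,0],0,44],[[0,0,-0.5],0,44]]'
python3 -m jog '[[[0,0,-0.9],0,44],[[0,0,-0.9],0,44],[[0,0,-0.7],0,44],[[0,0,0],0,8],[[0,0,0],0,8],[[0,0,0],0,8],[[0,0,0],0,8]]'
```

```text
t: 34.98
tcp_pos: [0.4564, -0.0699, 0.0915]
tcp_rot: [0.999, 0.035, 0.002, 0.001]
contact_force: [-0.3, 0.7, 0.6]
opening: 0.0441
grasp_force: 0.0
t: 35.85
tcp_pos: [0.4562, -0.069, 0.0292]
tcp_rot: [0.999, 0.035, 0.001, 0.0]
contact_force: [0.4, -0.8, 1.8]
opening: 0.0146
grasp_force: 30.0
```

```bash
python3 -m jog '[[[0.13,-0.47,0],10,8],[[0.2,-0.45,0],10,8],[[0.28,-0.4,0],10,8],[[0,0,0],0,8]]'; python3 -m jog '[[[0.34,-0.35,0],10,8],[[0.4,-0.28,0],10,8],[[0.44,-0.21,0],10,8],[[0.48,-0.13,0],10,8],[[0,0,0],0,8]]'
```

```text
t: 36.35
tcp_pos: [0.4707, -0.1028, 0.0291]
tcp_rot: [0.957, 0.291, 0.0, 0.0]
contact_force: [-1.0, -1.5, 4.3]
opening: 0.0149
grasp_force: 30.0
t: 36.98
tcp_pos: [0.5125, -0.1278, 0.0291]
tcp_rot: [0.8, 0.6, -0.0, 0.001]
contact_force: [-2.1, -3.4, 4.5]
opening: 0.0146
grasp_force: 30.0
```

```bash
python3 -m jog '[[[0.48,-0.04,0],10,8],[[0.4,0.04,0],8,8],[[0.08,0,0],2,8],[[0,0,0],0,8]]'; python3 -m jog '[[[0.08,0,0],0,8],[[0,0,0],0,8]]'; python3 -m jog '[[[0.08,0,0],0,8],[[0,0,0],0,8]]'
```

```text
t: 37.48
tcp_pos: [0.5366, -0.1281, 0.0292]
tcp_rot: [0.684, 0.729, -0.001, 0.002]
contact_force: [-1.3, -4.0, 2.7]
opening: 0.0147
grasp_force: 30.0
t: 37.72
tcp_pos: [0.5375, -0.128, 0.0291]
tcp_rot: [0.684, 0.729, -0.001, 0.001]
contact_force: [-2.2, -5.4, 4.3]
opening: 0.0152
grasp_force: 30.0
t: 37.98
tcp_pos: [0.5375, -0.128, 0.0291]
tcp_rot: [0.684, 0.729, -0.002, -0.001]
contact_force: [-5.7, -4.7, 7.6]
opening: 0.015
grasp_force: 30.0
```

```bash
python3 -m jog '[[[0.12,0,0],0,8],[[0,0,0],0,8]]'; python3 -m jog '[[[-0.05,0,0],0,40],[[0,0,0],0,40],[[0,0,0],0,40],[[0,0,0.8],0,40],[[0,0,1],0,40],[[0,0,1],0,40],[[-0.5,-0.8,0.5],0,40],[[-0.5,-1,0],0,40],[[-0.5,-1,0],0,40],[[0,0,0],0,40]]'
python3 - <<'E'
from h import *
S,f,R,c=look('pics/t7.png')
k=f[(f[...,2]>.042)&(f[...,2]<.06)&(f[...,0]>.5)&(f[...,0]<.57)&(abs(f[...,1]+.127)<.03)]
print('post',(R@(k.mean(0)[:2]-c)*1000).round(1),len(k),manip.state()['tcp_pos'])
E
```

```text
t: 38.22
tcp_pos: [0.5375, -0.128, 0.029]
tcp_rot: [0.685, 0.729, -0.004, -0.003]
contact_force: [-9.5, -4.6, 11.3]
opening: 0.0145
grasp_force: 30.0
t: 39.48
tcp_pos: [0.5022, -0.1996, 0.111]
tcp_rot: [0.685, 0.729, -0.001, -0.0]
contact_force: [-0.0, 0.6, -0.8]
opening: 0.04
grasp_force: 0.0
5850 [-166.1 -110.8] [14.4 15.4] [-76.  -47.7] [123.6 181.7] 89.1
post [-150.3  -63.9] 65 [ 0.50346474 -0.19724763  0.11089904]
```

View pics/t7.png

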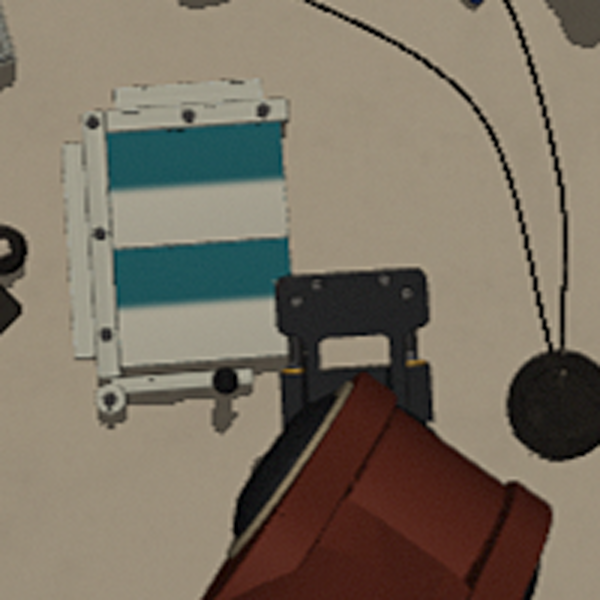

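The gate is shut parallel to the boxes, with its post at (226,381) and reading (-150,-64) in the fence frame. The boxes are tight and square, and the robot is clear of everything. Handing in.

```bash
python3 -c "
from station import manip
print(manip.close_job())"
```

```text
the job is handed in; nothing more can be done
None
```

The job is handed in at about 39 s: both boxes are packed square in the fence corner, the gate was shut after them, and the arm kept clear of the dish, vial and specimen.

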